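# Slide the field probe into the index groove

## Robot

A 7-joint arm with a two-finger parallel gripper is mounted at the origin on the work surface. World frame = base frame: x ahead of the robot, y to its left, z up, the work surface at z = 0. Lengths are in m, angles in rad, forces in N, time in s.
With the tool pointing down it reaches from about 0.4 to 0.85 m from the base axis. Payload 4.5 kg.
Tool frame: the origin (TCP) lies on the centre line of the jaws, within the pads' length; the fingertips stand ahead of it and the grasp point (between the pads) lies 6 mm ahead of it (r.tcp_to_tips is the x of the fingertips in the tool frame, in m); x points along the fingers, y is the direction in which the jaws open and shut, and the axes are right-handed (so a half turn about x gives the same grasp; the last joint's range is limited). The gripper opens to 88 mm and grips with 3 to 60 N. Pads are 18 mm wide; open, the fingers measure 123 mm over their backs; the gripper's body (75 mm by 187 mm) begins 45 mm behind the grasp point.
Start: joints at [1.298, 0.689, -0.195, 1.565, 0.157, 0.902, -0.215], TCP at [0.189, -0.596, 0.264] pointing down, gripper open.
Joint ranges: [-3.01, 3.01], [-0.46, 2.08], [-1.47, 1.51], [0.13, 2.56], [-1, 4.14], [0.04, 2.09], [-2.66, 2.66]. Speed limits (rad/s): [2.57, 2.57, 3.14, 3.14, 3.14, 3.14, 3.14].

## Interface

Orientations are given as a unit quaternion [x, y, z, w].
In Python, from plant import r gives the robot as it stands.
- The arm moves only by the tool play_rows, never from a script. Its argument "targets" is a list of rows, each a list of 3 entries, a list of its own where there are three numbers: the turn, a rotation vector about the world's x, y, z in rad, then the shift along the world's x, y, z in units of 40 mm (1.0 is 40 mm), then the closure in counts, from 0 (fully open) to 255 (shut). A call has 1 to 5 rows; each row shifts and turns the commanded pose from where the row before left it; what a row does not reach is not made up. A row lasts 1/10 s, in which the tool goes at most 50 mm and 8.59 degrees, less where a joint would pass 70% of its speed; a pose out of reach is approached as far as the arm can. A call is refused whole if a number of a shift passes 1 or a number of a turn 0.15, either way. A call with a gripper value outside its range is refused whole. The fingers move at their own pace and stop on an object; "newtons" is the grip in N (left out, the last holds). Time passes only in rows, so rows that do not move let the fingers close. It gives the time, the measured TCP pose, the force and the opening at its end, in the units of the state.
- r.get_state(): the state, without advancing time (a new reading comes with each control period).
- r.snapshot(name): name is "scene" or "top" or "wrist"; returns a dict with "color" (420x560x3 uint8, red, green, blue), "fx", "fy", "cx", "cy" (pixels), "cam_to_world" (4x4, takes a point from camera to world coordinates). Camera axes: x right, y up, looking along -z (the intrinsics and any distortion apply to the point x, -y, -z); pixel columns grow to the right and rows downward; lengths in m; the calibration is good to about 2 mm. A picture is of the moment at which its call begins. There is no depth.
- r.finish_job(): hands the job in, once; it reports no verdict.
The state is a dict: "clock": time; "q": joint angles; "qd": joint speeds; "joint_torque": joint torques, N m; "tool_pos": TCP position; "eef_rot": TCP orientation; "contact_force": force on the tool from outside, world axes, zero at the start; "moment": the same for the moment, N m; "opening": opening from 0.0 (shut) to 1.0 (fully open).
Only numpy, scipy, OpenCV 4.12 (cv2) and the standard library are available. Lean on these libraries where they do the work, as an engineer would, in place of code of your own. Each camera call takes 0.05 s, during which the arm holds its last target.

## Task

Take the orange-handled field probe out of its stand and set it upright, key down, on the white end of the grey measuring track. Then slide it along the track, without lifting it, until its key drops into the groove and the sled sits flat on the track; stop there and let go. Leave the blue-handled probe alone.

Things in the scene. Friction and masses are not known exactly. Their poses are not given: they have to be found in the camera images.
- probe: Orange-handled probe, 250 g, loose. From below: steel key 12 x 36 (x, y) x 12 mm high; sled 70 x 50 x 8; handle 28 x 24 (x, y), from 20 to 78 mm up. Origin: centre of the key's underside, z up. A thin rod sticks out along +x, 34 mm up, 74 mm from the origin: grip the handle across y, 45 to 65 mm up. Starts upright in a stand, sled on its top (30 mm), key in its slot: lift it 20 mm to clear.
- track: Grey measuring track, fixed, 330 x 83 mm (x, y), plain level top 36 mm above its origin (centre of its underside; x along the track, z up). White patch: x = -160 to -70 mm. Groove in the top centred at x = +70, y = 0: 30 (x) x 60 (y) mm, 20 deep, black floor, seen only from above. Probe x lies along track x, either way round. Key in the groove: probe 12 mm lower, sled flat on the top.
- other_probe: Blue-handled probe, same shape and sizes, loose in its own stand; origin likewise at the centre of its key's underside. Not to be used. Which stand is left or right varies.

How it is judged:
By the outcome, as a careful person would: the job done as asked, in the order asked, and still so for the second after the job is handed in, with the robot touching nothing.
It also fails if it takes over 45 s, if anything falls off the work surface, if the arm or the gripper's body presses on something with over 40 N, if the wrist force passes 120 N, or if a joint passes its speed limit or range.

## Working session

There is one attempt and no reset: what is moved stays moved. The work goes in short steps, Python scripts to look and compute and a tool call to move; the robot and the scene stay as the last step left them, time stands still between calls to the robot, and variables do not carry over. Pictures are saved under pics/ and viewed, and the job is handed in when it is done.

Besides the shell and the picture viewer there is one more tool, called after "Call:" as name([rows], argument=value, ...), one row to a line, values as JSON. play_rows: Moves the arm, as the interface text tells. Its arguments: {"type":"object","properties":{"targets":{"type":"array","items":{"type":"array"}},"newtons":{"type":"number"}},"required":["targets"]}

```bash
ls; mkdir -p pics; cat > h.py <<'E'
import numpy as np, cv2
from plant import r
def snap(n,f):
    s=r.snapshot(n); cv2.imwrite('pics/'+f,s['color'][:,:,::-1]); np.savez('pics/'+f+'.npz',**{k:np.array(v) for k,v in s.items()}); return s
def ray(s,u,v):
    M=np.array(s['cam_to_world']); d=np.array([(u-s['cx'])/s['fx'],-(v-s['cy'])/s['fy'],-1.]); return M[:3,3],M[:3,:3]@d
def onz(s,u,v,z):
    o,d=ray(s,u,v); return o+d*(z-o[2])/d[2]
def proj(s,p):
    M=np.array(s['cam_to_world']); c=M[:3,:3].T@(np.array(p)-M[:3,3]); return s['cx']+s['fx']*c[0]/-c[2], s['cy']-s['fy']*c[1]/-c[2]
E
python3 - <<'E'
from h import *
for n in ['scene','top','wrist']:
    s=snap(n,n+'0.png'); print(n,s.keys(),s['fx'],s['cx'],s['cy'],np.round(s['cam_to_world'],3).tolist())
st=r.get_state(); print({k:np.round(v,3).tolist() for k,v in st.items()}, r.tcp_to_tips)
E
```

```text
pics
scene dict_keys(['color', 'fx', 'fy', 'cx', 'cy', 'cam_to_world']) 388.7754602766436 281.27713051317437 208.6518342919828 [[0.565, -0.6, 0.566, 0.918], [0.825, 0.41, -0.389, -0.233], [0.002, 0.687, 0.727, 0.506], [0.0, 0.0, 0.0, 1.0]]
top dict_keys(['color', 'fx', 'fy', 'cx', 'cy', 'cam_to_world']) 396.4207449946182 280.2968080563625 210.69903138595149 [[0.029, 0.985, -0.172, 0.449], [-0.999, 0.031, 0.011, 0.002], [0.016, 0.172, 0.985, 0.679], [0.0, 0.0, 0.0, 1.0]]
wrist dict_keys(['color', 'fx', 'fy', 'cx', 'cy', 'cam_to_world']) 377.37490375365246 277.0466349705698 204.2896285071285 [[0.304, 0.919, 0.251, 0.253], [-0.953, 0.293, 0.08, -0.574], [-0.0, -0.263, 0.965, 0.385], [0.0, 0.0, 0.0, 1.0]]
{'clock': 0.15, 'q': [1.298, 0.69, -0.195, 1.566, 0.157, 0.902, -0.215], 'qd': [-0.0, -0.004, -0.001, -0.003, -0.001, 0.0, -0.0], 'joint_torque': [-0.001, -52.786, -1.268, -15.359, -0.052, 0.004, 0.0], 'tool_pos': [0.189, -0.595, 0.263], 'eef_rot': [-0.699, -0.109, 0.699, -0.108], 'contact_force': [-0.364, -0.164, 0.523], 'moment': [0.015, 0.015, 0.01], 'opening': 0.997} 0.025
```

View pics/scene0.png

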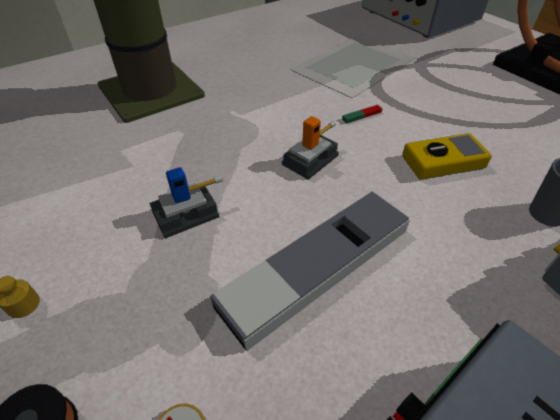

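View pics/top0.png

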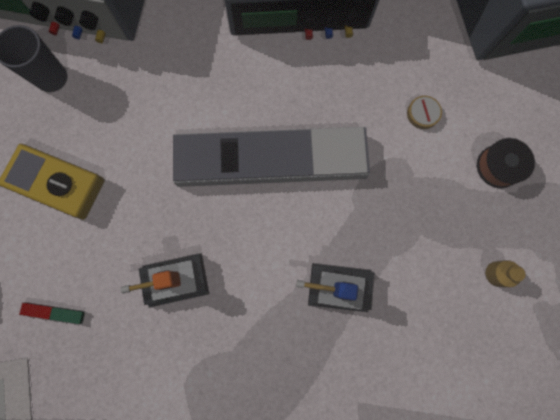

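View pics/wrist0.png

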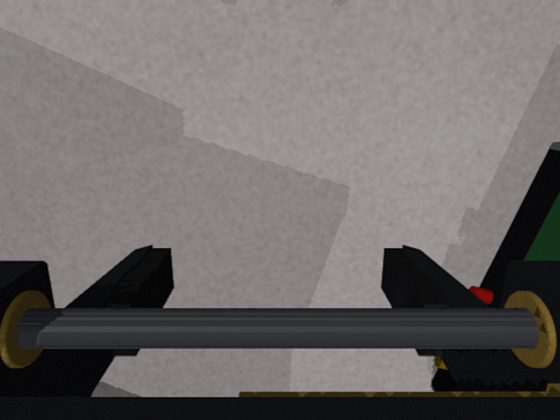

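The scene view shows the orange probe at (312,132), the blue probe at (178,185) and the track between them and the camera, with its white end at lower left. In the top view, orange is at (165,280), blue at (345,290), the track spans columns 173-367 with its white end on the right, and the groove is at (229,155).

```bash
python3 - <<'E'
from h import *
im=cv2.imread('pics/top0.png'); a=cv2.resize(im[235:320,110:220],None,fx=7,fy=7,interpolation=cv2.INTER_CUBIC); cv2.imwrite('pics/c1.png',a)
a=cv2.resize(im[115:200,160:380],None,fx=3.6,fy=3.6,interpolation=cv2.INTER_CUBIC); cv2.imwrite('pics/c2.png',a)
im=cv2.imread('pics/scene0.png'); a=cv2.resize(im[100:185,270:380],None,fx=7,fy=7,interpolation=cv2.INTER_CUBIC); cv2.imwrite('pics/c3.png',a)
E
```

```text
(no output)
```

View pics/c1.png

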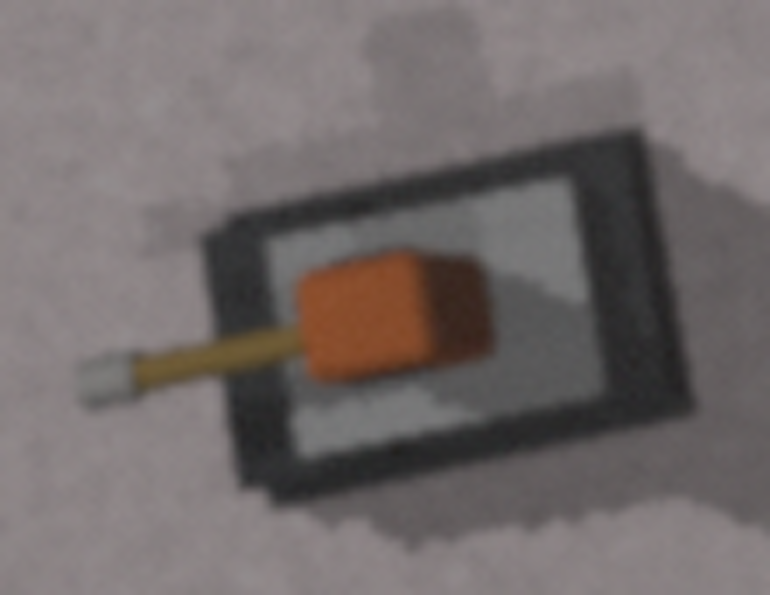

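View pics/c2.png

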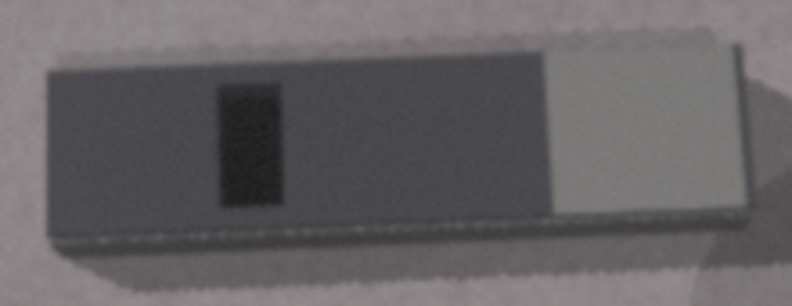

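View pics/c3.png

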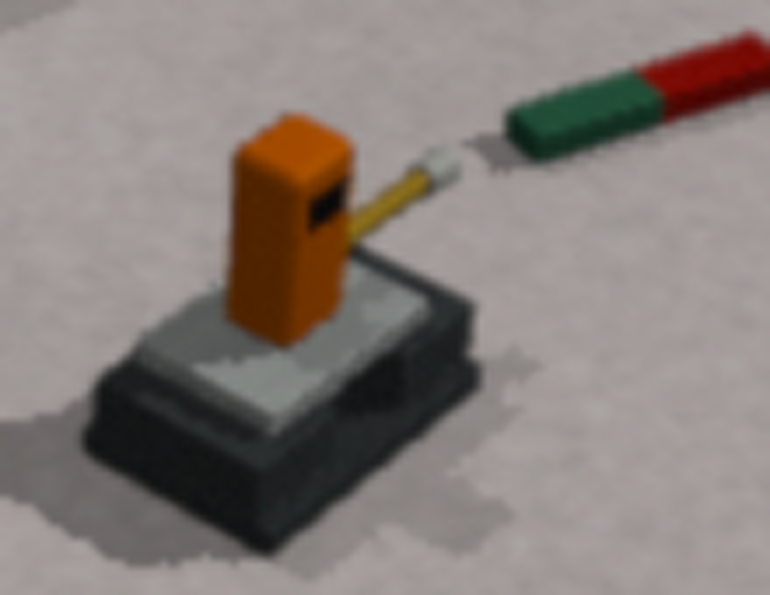

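The crops show four clear corners each for the handle top, the sled, the track top and the groove. I'll cast those onto their planes.

```bash
python3 - <<'E'
from h import *
s=np.load('pics/top0.png.npz'); sc=np.load('pics/scene0.png.npz')
def P(pts,f,ox,oy,z,s=s): return np.array([onz(s,(x+.5)/f-.5+ox,(y+.5)/f-.5+oy,z) for x,y in pts])
def rep(n,p):
    print(n,'c',p[:,:2].mean(0).round(4)); 
    for i in range(len(p)):
        d=p[(i+1)%4]-p[i]; print('   ',p[i,:2].round(4),'len',np.linalg.norm(d).round(4),'ang',np.degrees(np.arctan2(d[1],d[0])).round(2))
rep('handle',P([(300,272),(412,250),(435,362),(318,382)],7,110,235,.096))
rep('sled',P([(265,240),(572,178),(607,402),(292,462)],7,110,235,.038))
print('rodtip',P([(80,385)],7,110,235,.052))
rep('track',P([(48,70),(735,44),(748,208),(48,237)],3.6,160,115,.036))
rep('groove',P([(218,85),(280,85),(283,207),(220,207)],3.6,160,115,.036))
print('white edge',P([(543,52),(553,215)],3.6,160,115,.036))
# scene check
rep('handle sc',P([(235,152),(293,115),(352,150),(298,182)],7,270,100,.096,sc))
def Q(pts): return np.array([onz(sc,x,y,.036) for x,y in pts])
rep('track sc',Q([(214,297),(374,193),(409,215),(243,337)]))
rep('groove sc',Q([(331,227),(344,217),(369,234),(354,246)]))
E
```

```text
handle c [0.4443 0.163 ]
    [0.4529 0.1773] len 0.0232 ang -77.19
    [0.458  0.1546] len 0.0235 ang -164.05
    [0.4354 0.1482] len 0.024 ang 101.28
    [0.4307 0.1717] len 0.0228 ang 14.05
sled c [0.4435 0.1636]
    [0.4602 0.2033] len 0.0704 ang -76.84
    [0.4763 0.1347] len 0.0511 ang -167.31
    [0.4264 0.1235] len 0.0712 ang 102.29
    [0.4112 0.193 ] len 0.0501 ang 11.82
rodtip [[0.4272543  0.23668055 0.052     ]]
track c [0.6591 0.015 ]
    [0.6873 0.1803] len 0.3257 ang -85.72
    [ 0.7116 -0.1445] len 0.0807 ang -176.12
    [ 0.6311 -0.1499] len 0.3251 ang 94.33
    [0.6065 0.1742] len 0.081 ang 4.3
groove c [0.6535 0.0834]
    [0.6827 0.1   ] len 0.0292 ang -88.02
    [0.6837 0.0709] len 0.0594 ang -175.95
    [0.6244 0.0667] len 0.0292 ang 91.9
    [0.6234 0.0959] len 0.0594 ang 4.03
white edge [[ 0.70438672 -0.05297148  0.036     ]
 [ 0.62467358 -0.05887212  0.036     ]]
handle sc c [0.447  0.1585]
    [0.4391 0.1449] len 0.0237 ang 102.52
    [0.4339 0.168 ] len 0.0219 ang 7.52
    [0.4557 0.1709] len 0.0209 ang -80.31
    [0.4592 0.1503] len 0.0209 ang -165.0
track sc c [0.6603 0.014 ]
    [ 0.6375 -0.1515] len 0.3246 ang 94.51
    [0.612  0.1721] len 0.071 ang 9.13
    [0.6821 0.1834] len 0.3325 ang -85.28
    [ 0.7095 -0.148 ] len 0.072 ang -177.22
groove sc c [0.6525 0.0802]
    [0.6301 0.0613] len 0.0316 ang 98.54
    [0.6254 0.0925] len 0.0503 ang 10.05
    [0.6749 0.1012] len 0.0356 ang -82.63
    [0.6795 0.0659] len 0.0496 ang -174.64
```

```bash
cat >> h.py <<'E'
from scipy.spatial.transform import Rotation as R
def stat(target=None,yaw=None):
    st=r.get_state(); R_=R.from_quat(st['eef_rot']).as_matrix(); p=np.array(st['tool_pos'])
    ty=R_[:,1]; a=np.degrees(np.arctan2(ty[1],ty[0]))
    print('t',round(st['clock'],2),'p',p.round(4),'toolx',R_[:,0].round(4),'ty yaw',a.round(2),'F',np.round(st['contact_force'],2),'op',round(st['opening'],3),'q',np.round(st['q'],2))
    if target is not None: print('shift units',((np.array(target)-p)/.04).round(3))
    if yaw is not None:
        d=(yaw-a+90)%180-90; z=R_[:,0]
        want=R.from_matrix(np.column_stack([[0,0,-1],[c:=np.cos(np.radians(a+d)),s:=np.sin(np.radians(a+d)),0],np.cross([0,0,-1],[c,s,0])]))
        print('rotvec',(want*R.from_matrix(R_).inv()).as_rotvec().round(4))
E
python3 -c "
from h import *
stat([.444,.1635,.2],12.6)"
```

```text
t 0.15 p [ 0.1886 -0.5954  0.2631] toolx [-5.0e-04  1.2e-03 -1.0e+00] ty yaw -72.42 F [-0.36 -0.16  0.52] op 0.997 q [ 1.3   0.69 -0.19  1.57  0.16  0.9  -0.22]
shift units [ 6.385 18.973 -1.578]
rotvec [-6.0000e-04 -1.3000e-03  1.4838e+00]
```

Call:
play_rows([
  [[0, 0, 0.06], [0.7, 0.7, 0], 0],
  [[0, 0, 0.06], [0.7, 0.7, 0], 0],
  [[0, 0, 0.06], [0.7, 0.7, 0], 0],
  [[0, 0, 0.06], [0.7, 0.7, 0], 0],
  [[0, 0, 0.06], [0.7, 0.7, 0], 0],
], newtons=20)

```text
clock: 0.65
tool_pos: [0.3296, -0.4545, 0.2636]
eef_rot: [-0.675, -0.212, 0.675, -0.212]
contact_force: [0.7, -1.0, 0.3]
opening: 0.994
```

Call:
play_rows([
  [[0, 0, 0.08], [0.6, 0.8, 0], 0],
  [[0, 0, 0.08], [0.6, 0.8, 0], 0],
  [[0, 0, 0.08], [0.6, 0.8, 0], 0],
  [[0, 0, 0.08], [0.5, 0.8, 0], 0],
  [[0, 0, 0.08], [0.5, 0.8, 0], 0],
])

```text
clock: 1.15
tool_pos: [0.4414, -0.2944, 0.2636]
eef_rot: [-0.619, -0.342, 0.619, -0.342]
contact_force: [-0.0, -0.6, 0.0]
opening: 0.999
```

Call:
play_rows([
  [[0, 0, 0.08], [0, 1, 0], 0],
  [[0, 0, 0.08], [0, 1, 0], 0],
  [[0, 0, 0.08], [0, 1, 0], 0],
  [[0, 0, 0.08], [0, 1, 0], 0],
  [[0, 0, 0.08], [0, 1, 0], 0],
])

```text
clock: 1.65
tool_pos: [0.4405, -0.0944, 0.2637]
eef_rot: [0.539, 0.458, -0.539, 0.458]
contact_force: [-0.2, 0.1, 0.5]
opening: 1.0
```

```bash
python3 -c "
from h import *
stat([.444,.1635,.2],12.6)"
```

```text
t 1.65 p [ 0.4405 -0.0944  0.2637] toolx [ 1.e-04 -0.e+00 -1.e+00] ty yaw -9.22 F [-0.23  0.09  0.46] op 1.0 q [ 0.42  0.5  -0.47  2.06  0.36  0.66 -0.45]
shift units [ 0.087  6.446 -1.594]
rotvec [-0.000e+00  1.000e-04  3.809e-01]
```

Call:
play_rows([
  [[0, 0, 0.06], [0.02, 0.9, 0], 0],
  [[0, 0, 0.06], [0.02, 0.9, 0], 0],
  [[0, 0, 0.06], [0.02, 0.9, 0], 0],
  [[0, 0, 0.06], [0.02, 0.9, -0.4], 0],
  [[0, 0, 0.06], [0, 0.9, -0.4], 0],
])

```text
clock: 2.15
tool_pos: [0.4443, 0.0856, 0.2316]
eef_rot: [0.465, 0.533, -0.464, 0.534]
contact_force: [0.8, -0.6, 0.3]
opening: 1.001
```

Call:
play_rows([
  [[0, 0, 0.04], [0.01, 0.9, -0.4], 0],
  [[0, 0, 0.04], [0, 0.9, -0.4], 0],
  [[0, 0, 0], [0, 0.15, 0], 0],
  [[0, 0, 0], [0, 0, 0], 0],
])

```text
clock: 2.55
tool_pos: [0.444, 0.1633, 0.1994]
eef_rot: [0.442, 0.552, -0.443, 0.551]
contact_force: [0.0, -1.2, 0.4]
opening: 1.001
```

```bash
python3 -c "
from h import *
stat([.444,.1635,.2],12.6); snap('wrist','w1.png'); snap('scene','s1.png')"
```

```text
t 2.55 p [0.444  0.1633 0.1994] toolx [-8.e-04  2.e-04 -1.e+00] ty yaw 12.52 F [ 0.04 -1.17  0.4 ] op 1.001 q [-0.16  0.63 -0.46  2.07  0.52  0.55 -0.77]
shift units [-0.     0.004  0.014]
rotvec [-0.0002 -0.0008  0.0014]
```

View pics/w1.png

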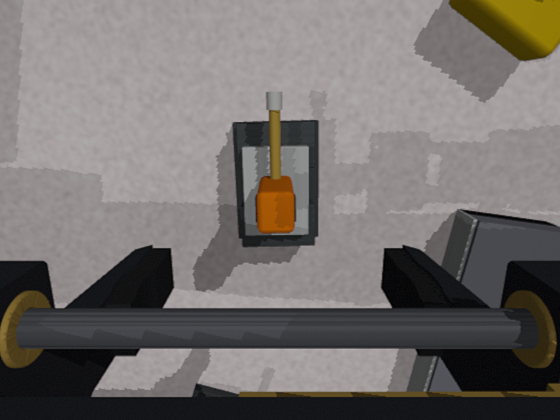

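View pics/s1.png

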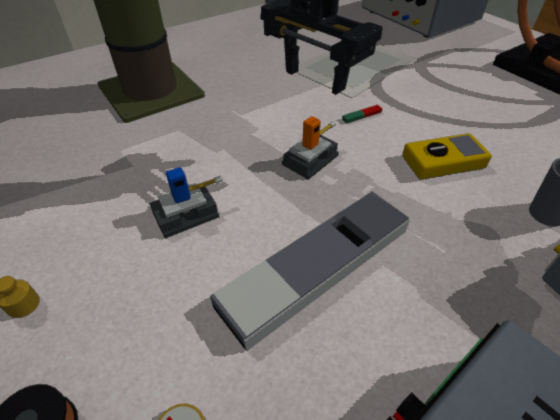

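The wrist view shows the orange handle centred at about (275,210), aligned with the jaws and pointing up the image. The scene view shows nothing disturbed.

```bash
python3 - <<'E'
from h import *
s=np.load('pics/w1.png.npz')
im=cv2.imread('pics/w1.png'); h=cv2.cvtColor(im,cv2.COLOR_BGR2HSV)
cv2.imwrite('pics/c4.png',cv2.resize(im[80:260,220:340],None,fx=3.3,fy=3.3,interpolation=cv2.INTER_CUBIC))
for z,pts in [(.038,[(243,147),(308,146),(312,236),(239,237)]),(.096,[(257,195),(293,194),(295,232),(258,233)])]:
    p=np.array([onz(s,u,v,z) for u,v in pts]); print(p[:,:2].mean(0).round(4), p[:,:2].round(4).tolist())
E
```

```text
[0.4432 0.1629] [[0.4118, 0.1921], [0.4591, 0.2035], [0.4793, 0.1349], [0.4227, 0.1213]]
[0.4434 0.1637] [[0.4296, 0.173], [0.451, 0.1784], [0.4579, 0.1546], [0.4352, 0.1489]]
```

View pics/c4.png

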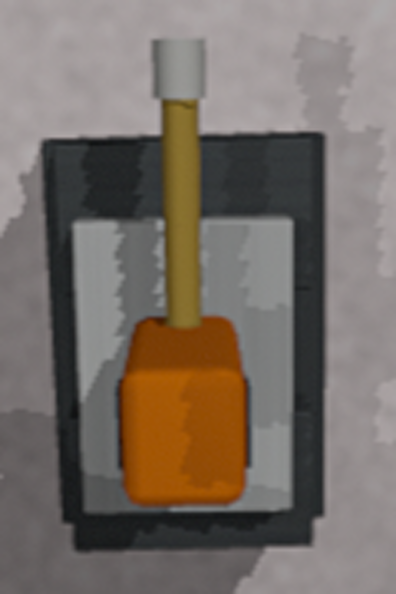

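Call:
play_rows([
  [[0, 0, 0], [0, 0, -0.8], 0],
  [[0, 0, 0], [0, 0, -0.8], 0],
  [[0, 0, 0], [0, 0, -0.7], 0],
  [[0, 0, 0], [0, 0, -0.45], 0],
  [[0, 0, 0], [0, 0, -0.23], 0],
])

```text
clock: 3.15
tool_pos: [0.4444, 0.16, 0.0797]
eef_rot: [0.443, 0.55, -0.445, 0.551]
contact_force: [-0.5, -0.1, -0.2]
opening: 1.003
```

Call:
play_rows([
  [[0, 0, 0], [0, 0, 0], 200],
  [[0, 0, 0], [0, 0, 0], 255],
  [[0, 0, 0], [0, 0, 0], 255],
  [[0, 0, 0], [0, 0, 0], 255],
  [[0, 0, 0], [0, 0, 0], 255],
], newtons=20)

```text
clock: 3.65
tool_pos: [0.4447, 0.1622, 0.0811]
eef_rot: [0.444, 0.551, -0.443, 0.551]
contact_force: [0.0, 0.8, -0.2]
opening: 0.569
```

Call:
play_rows([
  [[0, 0, 0], [0, 0, 0], 255],
  [[0, 0, 0], [0, 0, 0], 255],
  [[0, 0, 0], [0, 0, 0], 255],
])

```text
clock: 3.95
tool_pos: [0.4443, 0.1622, 0.0806]
eef_rot: [0.443, 0.551, -0.443, 0.551]
contact_force: [-3.0, -0.8, 3.9]
opening: 0.302
```

```bash
python3 -c "
from h import *
stat([.444,.1635,.2],12.6); snap('scene','s2.png')"
```

```text
t 3.95 p [0.4443 0.1622 0.0806] toolx [ 0. -0. -1.] ty yaw 12.38 F [-2.95 -0.76  3.92] op 0.302 q [-0.33  0.84 -0.19  2.15  0.72  0.21 -0.95]
shift units [-0.009  0.033  2.986]
rotvec [0.     0.     0.0038]
```

View pics/s2.png

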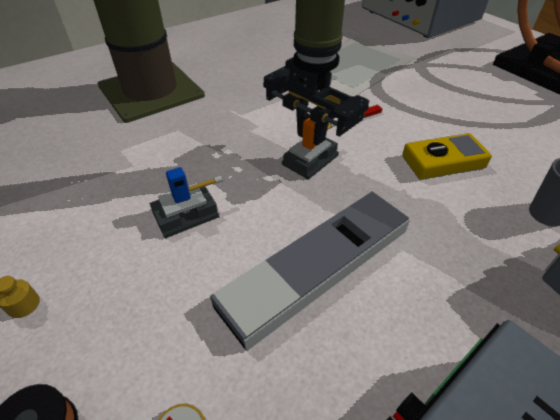

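The scene view shows the jaws around the orange handle at (310,130), still closing (26.6 mm against a 24 mm handle).

Call:
play_rows([
  [[0, 0, 0], [0, 0, 0], 255],
  [[0, 0, 0], [0, 0, 0], 255],
  [[0, 0, 0], [0, 0, 0], 255],
])

```text
clock: 4.3
tool_pos: [0.444, 0.1621, 0.0805]
eef_rot: [0.443, 0.551, -0.443, 0.551]
contact_force: [-1.0, -0.0, 2.0]
opening: 0.271
```

Call:
play_rows([
  [[0, 0, 0], [0, 0, 0.15], 255],
  [[0, 0, 0], [0, 0, 0.3], 255],
  [[0, 0, 0], [0, 0, 0.4], 255],
  [[0, 0, 0], [0, 0, 0.4], 255],
  [[0, 0, 0], [0, 0, 0.2], 255],
])

```text
clock: 4.8
tool_pos: [0.445, 0.1622, 0.1397]
eef_rot: [0.444, 0.551, -0.443, 0.551]
contact_force: [-0.3, 0.2, -3.4]
opening: 0.267
```

```bash
python3 -c "
from h import *
stat([.444,.1635,.2],12.6); snap('scene','s3.png');snap('top','t3.png')"
```

```text
t 4.8 p [0.445  0.1622 0.1397] toolx [ 1.6e-03  9.0e-04 -1.0e+00] ty yaw 12.34 F [-0.28  0.17 -3.35] op 0.267 q [-0.23  0.73 -0.34  2.12  0.64  0.39 -0.88]
shift units [-0.025  0.032  1.507]
rotvec [-0.0009  0.0016  0.0046]
```

View pics/s3.png

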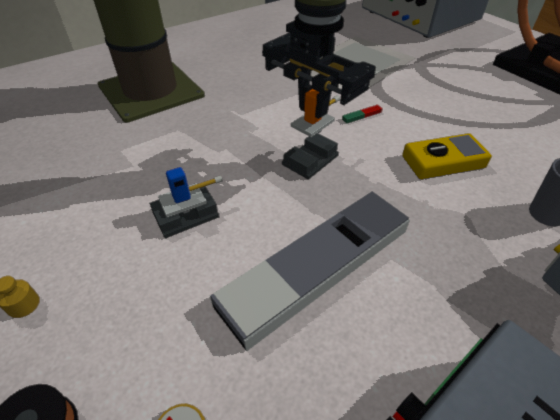

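View pics/t3.png

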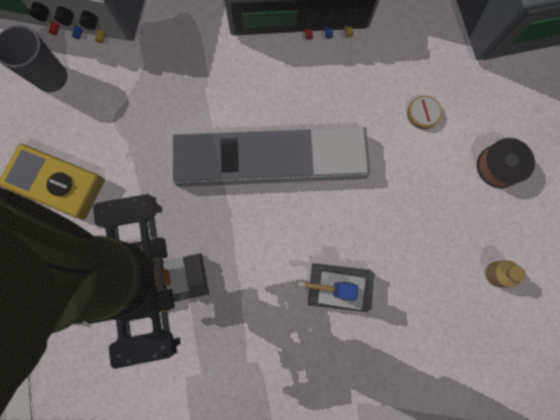

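The probe is lifted clear of its stand (scene: orange handle at (313,105), empty stand at (310,155)), and the blue probe hasn't moved. Next I'll carry it over to the white end.

Call:
play_rows([
  [[0, 0, -0.02], [0.3, -0.35, 0.1], 255],
  [[0, 0, -0.02], [0.6, -0.7, 0.1], 255],
  [[0, 0, -0.02], [0.65, -0.8, 0], 255],
  [[0, 0, -0.02], [0.65, -0.8, 0], 255],
  [[0, 0, -0.02], [0.65, -0.8, 0], 255],
])

```text
clock: 5.4
tool_pos: [0.5588, 0.0225, 0.1456]
eef_rot: [0.47, 0.528, -0.471, 0.528]
contact_force: [1.0, 0.3, -2.4]
opening: 0.273
```

Call:
play_rows([
  [[0, 0, -0.02], [0.65, -0.8, 0], 255],
  [[0, 0, -0.02], [0.65, -0.8, 0], 255],
  [[0, 0, 0], [0.65, -0.75, 0], 255],
  [[0, 0, 0], [0.5, -0.5, 0], 255],
  [[0, 0, 0], [0.27, -0.28, 0], 255],
])

```text
clock: 5.9
tool_pos: [0.6679, -0.1049, 0.1447]
eef_rot: [0.481, 0.517, -0.482, 0.518]
contact_force: [-0.3, 0.2, -2.3]
opening: 0.272
```

Call:
play_rows([
  [[0, 0, 0], [0, 0, 0], 255],
  [[0, 0, 0], [0, 0, 0], 255],
])

```text
clock: 6.1
tool_pos: [0.666, -0.1002, 0.1453]
eef_rot: [0.48, 0.52, -0.481, 0.518]
contact_force: [-0.9, -0.2, -2.0]
opening: 0.266
```

```bash
python3 -c "
from h import *
stat([.6677,-.1011,.0985],4.3); snap('scene','s4.png');snap('top','t4.png');snap('wrist','w4.png')"
```

```text
t 6.1 p [ 0.666  -0.1002  0.1453] toolx [-2.5e-03  7.0e-04 -1.0e+00] ty yaw 4.38 F [-0.91 -0.17 -1.95] op 0.266 q [ 0.33  0.93 -0.5   1.49  0.53  0.86 -0.27]
shift units [ 0.042 -0.022 -1.169]
rotvec [-0.0007 -0.0025 -0.0014]
```

View pics/s4.png

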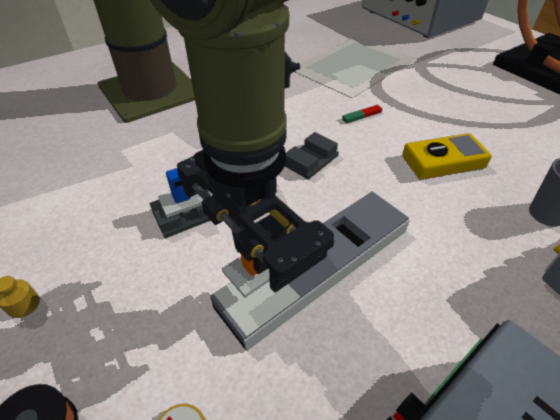

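View pics/t4.png

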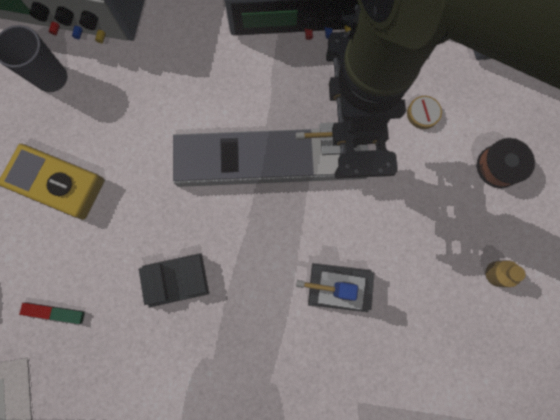

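View pics/w4.png

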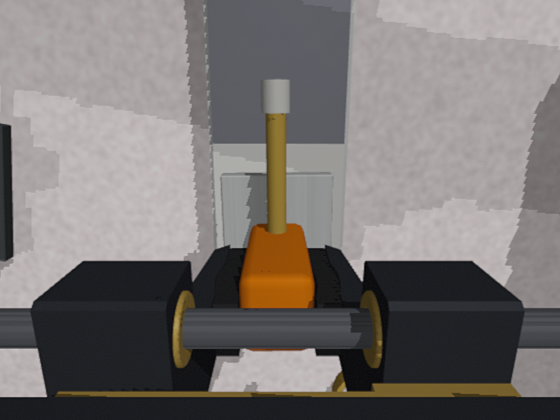

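The wrist view shows the probe in line with the track: rod at col 276, track edges at about cols 210 and 350, white/grey edge at row 143. The blue probe is untouched at (345,290) in the top view. Now I'll lower it.

Call:
play_rows([
  [[0, 0, 0], [0.04, 0, -0.3], 255],
  [[0, 0, 0], [0, 0, -0.4], 255],
  [[0, 0, 0], [0, 0, -0.25], 255],
  [[0, 0, 0], [0, 0, -0.1], 255],
  [[0, 0, 0], [0, 0, 0], 255],
])

```text
clock: 6.75
tool_pos: [0.668, -0.101, 0.1032]
eef_rot: [0.48, 0.519, -0.481, 0.518]
contact_force: [-0.1, 0.3, -2.5]
opening: 0.268
```

Call:
play_rows([
  [[0, 0, 0], [0, 0, -0.05], 255],
  [[0, 0, 0], [0, 0, -0.05], 255],
  [[0, 0, 0], [0, 0, 0], 255],
])

```text
clock: 7.05
tool_pos: [0.6689, -0.1011, 0.1007]
eef_rot: [0.481, 0.519, -0.481, 0.519]
contact_force: [-0.5, 0.6, -2.8]
opening: 0.272
```

Call:
play_rows([
  [[0, 0, 0], [0, 0, -0.04], 255],
  [[0, 0, 0], [0, 0, 0], 255],
])

```text
clock: 7.25
tool_pos: [0.6688, -0.1011, 0.099]
eef_rot: [0.481, 0.519, -0.481, 0.519]
contact_force: [0.2, 0.1, -2.5]
opening: 0.271
```

Call:
play_rows([
  [[0, 0, 0], [0, 0, -0.04], 255],
  [[0, 0, 0], [0, 0, 0], 255],
])

```text
clock: 7.45
tool_pos: [0.669, -0.101, 0.0987]
eef_rot: [0.481, 0.518, -0.481, 0.519]
contact_force: [-2.0, -0.0, 5.0]
opening: 0.272
```

```bash
python3 -c "
from h import *
stat([.654,.0827,.0985],4.3); snap('scene','s5.png');snap('wrist','w5.png')
a=cv2.imread('pics/s5.png')[190:350,180:420]; b=cv2.imread('pics/w5.png')[:,100:460]; cv2.imwrite('pics/c5.png',np.hstack([cv2.resize(a,(420,280)),cv2.resize(b,(240,280))]))"
```

```text
t 7.45 p [ 0.669  -0.101   0.0987] toolx [ 6.e-04 -4.e-04 -1.e+00] ty yaw 4.35 F [-2.04 -0.03  5.01] op 0.272 q [ 0.32  0.99 -0.47  1.5   0.57  0.79 -0.3 ]
shift units [-3.750e-01  4.593e+00 -4.000e-03]
rotvec [ 0.0004  0.0006 -0.0008]
```

View pics/c5.png

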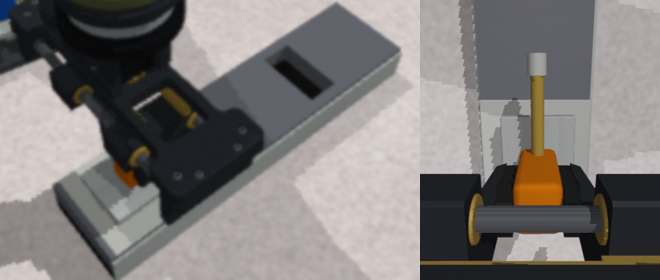

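The probe is standing on the white end with contact force showing, and its sled lies within the white patch. I'll slide it while keeping light contact.

Call:
play_rows([
  [[0, 0, 0], [-0.01, 0.1, 0], 255],
  [[0, 0, 0], [-0.015, 0.2, 0], 255],
  [[0, 0, 0], [-0.015, 0.2, 0], 255],
  [[0, 0, 0], [-0.015, 0.2, 0], 255],
])

```text
clock: 7.95
tool_pos: [0.6679, -0.0754, 0.0987]
eef_rot: [0.481, 0.516, -0.481, 0.52]
contact_force: [1.0, -5.5, 5.7]
opening: 0.272
```

```bash
python3 -c "
from h import *
stat([.654,.0827,.0985],4.3)"
```

```text
t 7.95 p [ 0.6679 -0.0754  0.0987] toolx [ 0.0032 -0.0038 -1.    ] ty yaw 4.25 F [ 1.01 -5.51  5.75] op 0.272 q [ 0.28  0.99 -0.46  1.52  0.57  0.77 -0.35]
shift units [-0.348  3.952 -0.005]
rotvec [0.0038 0.0032 0.0009]
```

Call:
play_rows([
  [[0, 0, 0], [-0.025, 0.25, 0], 255],
  [[0, 0, 0], [-0.025, 0.25, 0], 255],
  [[0, 0, 0], [-0.025, 0.25, 0], 255],
  [[0, 0, 0], [-0.02, 0.25, 0], 255],
  [[0, 0, 0], [-0.02, 0.25, 0], 255],
])

```text
clock: 8.45
tool_pos: [0.6632, -0.0248, 0.0985]
eef_rot: [0.481, 0.517, -0.481, 0.52]
contact_force: [1.0, -5.3, 5.7]
opening: 0.27
```

Call:
play_rows([
  [[0, 0, 0], [-0.025, 0.25, 0], 255],
  [[0, 0, 0], [-0.025, 0.25, 0], 255],
  [[0, 0, 0], [-0.025, 0.25, 0], 255],
  [[0, 0, 0], [-0.02, 0.25, 0], 255],
  [[0, 0, 0], [-0.02, 0.25, 0], 255],
])

```text
clock: 8.95
tool_pos: [0.6585, 0.0251, 0.0985]
eef_rot: [0.481, 0.517, -0.481, 0.52]
contact_force: [0.2, -5.0, 5.6]
opening: 0.273
```

```bash
python3 -c "
from h import *
stat([.654,.0827,.0985],4.3)"
```

```text
t 8.95 p [0.6585 0.0251 0.0985] toolx [ 0.0025 -0.0035 -1.    ] ty yaw 4.27 F [ 0.2  -5.01  5.59] op 0.273 q [ 0.12  0.97 -0.44  1.56  0.56  0.73 -0.5 ]
shift units [-0.113  1.44   0.   ]
rotvec [0.0035 0.0025 0.0005]
```

Call:
play_rows([
  [[0, 0, 0], [-0.016, 0.2, 0], 255],
  [[0, 0, 0], [-0.016, 0.2, 0], 255],
  [[0, 0, 0], [-0.016, 0.2, 0], 255],
  [[0, 0, 0], [-0.016, 0.2, 0], 255],
  [[0, 0, 0], [-0.016, 0.2, 0], 255],
])

```text
clock: 9.45
tool_pos: [0.6551, 0.0652, 0.0983]
eef_rot: [0.481, 0.517, -0.481, 0.52]
contact_force: [0.3, -4.8, 6.0]
opening: 0.272
```

Call:
play_rows([
  [[0, 0, 0], [-0.008, 0.1, 0], 255],
  [[0, 0, 0], [0, 0, 0], 255],
])

```text
clock: 9.65
tool_pos: [0.6545, 0.071, 0.0982]
eef_rot: [0.481, 0.518, -0.48, 0.519]
contact_force: [0.1, -3.9, 6.1]
opening: 0.268
```

```bash
python3 -c "
from h import *
stat([.654,.0827,.0985],4.3); snap('wrist','w6.png')"
```

```text
t 9.65 p [0.6545 0.071  0.0982] toolx [ 1.8e-03 -9.0e-04 -1.0e+00] ty yaw 4.38 F [ 0.11 -3.92  6.06] op 0.268 q [ 0.05  0.97 -0.43  1.56  0.55  0.73 -0.56]
shift units [-0.014  0.292  0.007]
rotvec [ 0.0009  0.0018 -0.0013]
```

View pics/w6.png

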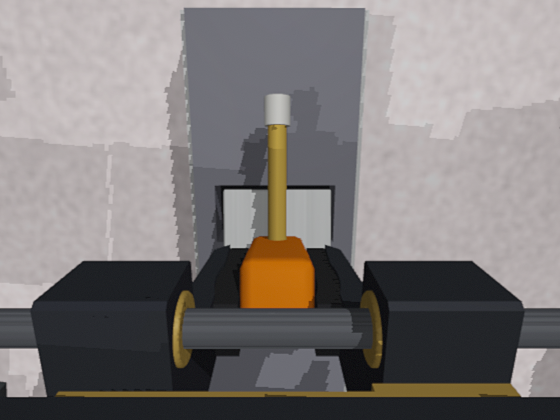

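The wrist view shows the groove under the sled's front edge at row 186, cols 216-335, centred on the probe. It's about 12 mm from nominal, so I'll creep forward.

Call:
play_rows([
  [[0, 0, 0], [-0.005, 0.06, 0], 255],
  [[0, 0, 0], [-0.005, 0.06, 0], 255],
  [[0, 0, 0], [0, 0, 0], 255],
])

```text
clock: 10.0
tool_pos: [0.6536, 0.0766, 0.0975]
eef_rot: [0.481, 0.519, -0.48, 0.519]
contact_force: [0.7, -1.6, 1.3]
opening: 0.271
```

Call:
play_rows([
  [[0, 0, 0], [-0.005, 0.06, 0], 255],
  [[0, 0, 0], [0, 0.06, 0], 255],
  [[0, 0, 0], [0, 0, 0], 255],
])

```text
clock: 10.3
tool_pos: [0.6524, 0.0822, 0.0967]
eef_rot: [0.48, 0.52, -0.48, 0.518]
contact_force: [-1.1, -0.5, -2.6]
opening: 0.269
```

```bash
python3 -c "
from h import *
stat([.654,.0827,.0985],4.3)"
```

```text
t 10.3 p [0.6524 0.0822 0.0967] toolx [-0.0015  0.0016 -1.    ] ty yaw 4.45 F [-1.08 -0.55 -2.6 ] op 0.269 q [ 0.03  0.97 -0.44  1.56  0.55  0.73 -0.57]
shift units [0.04  0.012 0.045]
rotvec [-0.0016 -0.0015 -0.0025]
```

The contact force has gone and only the probe's weight remains, so the key is over the groove. Next I'll lower it in.

Call:
play_rows([
  [[0, 0, 0], [0, 0, -0.08], 255],
  [[0, 0, 0], [0, 0, -0.08], 255],
  [[0, 0, 0], [0, 0, 0], 255],
])

```text
clock: 10.6
tool_pos: [0.6528, 0.0846, 0.0939]
eef_rot: [0.482, 0.52, -0.479, 0.518]
contact_force: [-7.1, 2.8, 17.6]
opening: 0.272
```

Call:
play_rows([
  [[0, 0, 0], [0, 0, -0.05], 255],
  [[0, 0, 0], [0, 0, -0.04], 255],
  [[0, 0, 0], [0, 0, 0], 255],
])

```text
clock: 10.9
tool_pos: [0.6528, 0.0844, 0.092]
eef_rot: [0.482, 0.52, -0.479, 0.518]
contact_force: [-10.0, 1.5, 28.4]
opening: 0.27
```

```bash
python3 -c "
from h import *
stat([.654,.0827,.0865],4.3);snap('wrist','w7.png');snap('scene','s7.png')
a=cv2.imread('pics/s7.png')[130:350,180:460]; b=cv2.imread('pics/w7.png')[:,100:460]; cv2.imwrite('pics/c7.png',np.hstack([cv2.resize(a,(420,330)),cv2.resize(b,(283,330))]))"
```

```text
t 10.9 p [0.6528 0.0844 0.092 ] toolx [ 0.0011  0.004  -1.    ] ty yaw 4.43 F [-10.04   1.53  28.37] op 0.27 q [ 0.03  0.98 -0.43  1.57  0.55  0.72 -0.58]
shift units [ 0.03  -0.042 -0.138]
rotvec [-0.004   0.0011 -0.0022]
```

View pics/c7.png

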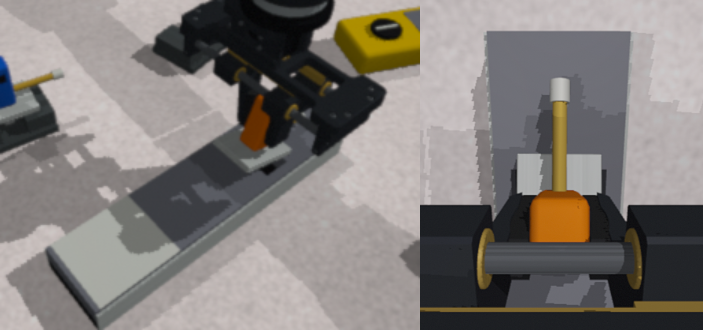

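```bash
python3 -c "
from h import *
cv2.imwrite('pics/c8.png',cv2.resize(cv2.imread('pics/s7.png')[185:265,310:420],None,fx=7,fy=7,interpolation=cv2.INTER_CUBIC))"
```

```text
(no output)
```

View pics/c8.png

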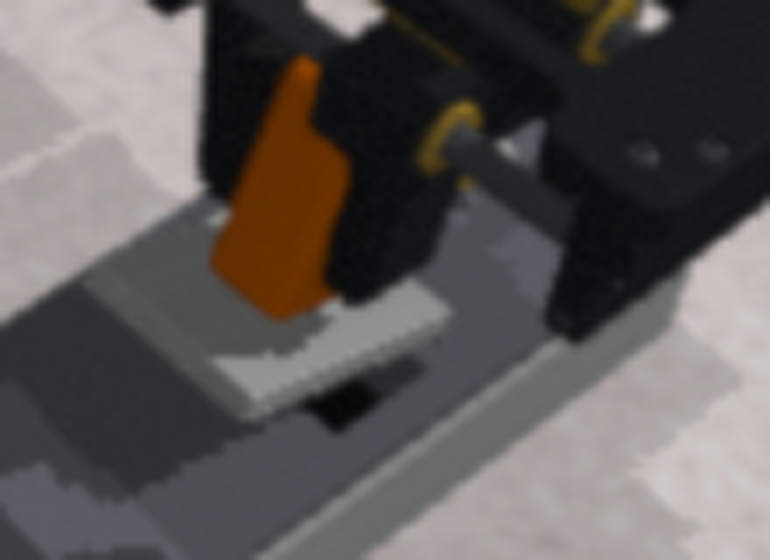

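View pics/w7.png

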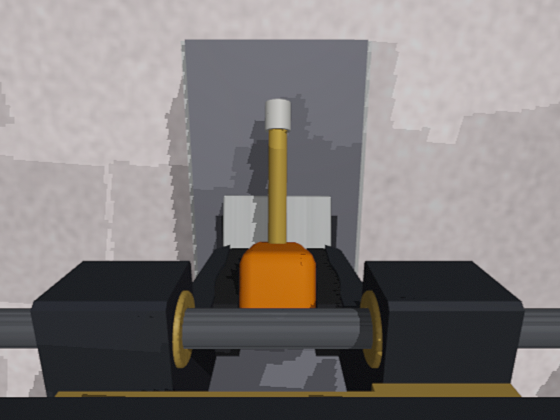

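The jaws have let the probe pitch nose-down: the handle leans forward and the key lags. It happened under sliding friction. I'll measure the tilt from the rod tip in the wrist view.

```bash
python3 - <<'E'
from h import *
st=r.get_state()
# camera in tool frame fixed: use w4 pose as reference
pose={'w1':([.444,.1633,.1994],[0.442,0.552,-0.443,0.551]),'w4':([.666,-.1002,.1453],[0.48,0.52,-0.481,0.518]),'w5':([.669,-.101,.0987],[0.481,0.518,-0.481,0.519]),'w6':([.6545,.071,.0982],[.481,.518,-.48,.519]),'w7':(st['tool_pos'],st['eef_rot'])}
for n in ['w4','w5','w6','w7']:
    s=np.load(f'pics/{n}.png.npz'); p,q=pose[n]; Rm=R.from_quat(q).as_matrix()
    im=cv2.imread(f'pics/{n}.png').astype(int)
    col=im[60:140,270:284].mean(1)  # find cap top: bright neutral
    sat=np.ptp(col,axis=1); 
    hsv=cv2.cvtColor(im.astype(np.uint8),cv2.COLOR_BGR2HSV)
    # yellow rod rows
    m=cv2.inRange(hsv,(18,110,60),(32,255,255)); m[:, :262]=0; m[:,292:]=0; m[245:]=0
    ys=np.where(m.sum(1)>5*255)[0]; v=ys.min(); u=np.where(m[v+4])[0].mean()
    f=np.array([-Rm[1,1]*0,0,0]); fwd=np.array([-Rm[1,1],Rm[0,1],0]) # 90deg ahead of tool y
    if fwd[1]<0: fwd=-fwd
    g=np.array(p)+.006*Rm[:,0]
    best=[]
    for t in np.arange(-20,25,.5):
        a=np.radians(t); L,h=.066,-.0215   # cap start guess (cap ~8 mm), rod height minus grasp height
        P=g+fwd*(L*np.cos(a)+h*np.sin(a))+np.array([0,0,1])*(-L*np.sin(a)+h*np.cos(a))
        best.append((abs(proj(s,P)[1]-v),t))
    print(n,'u,v',u,v,'tilt nose-down deg',min(best))
E
```

```text
w4 u,v 275.5 114 tilt nose-down deg (np.float64(0.205981638196306), np.float64(3.5))
w5 u,v 275.5 114 tilt nose-down deg (np.float64(0.20837678400485515), np.float64(6.0))
w6 u,v 276.5 125 tilt nose-down deg (np.float64(0.19633647797108722), np.float64(14.5))
w7 u,v 277.0 129 tilt nose-down deg (np.float64(0.28713683331369566), np.float64(17.0))
```

Relative to the hanging pose, the nose is down about 11-13°, so the key lags about 11 mm and is catching the near edge. I'll relax the press, then turn the tool nose-up, which rights the probe and brings the key forward.

Call:
play_rows([
  [[0, 0, 0], [0, 0, 0.04], 255],
  [[0, 0, 0], [0, 0, 0.04], 255],
  [[0, 0, 0], [0, 0, 0], 255],
], newtons=30)

```text
clock: 11.3
tool_pos: [0.6527, 0.0843, 0.0923]
eef_rot: [0.481, 0.52, -0.479, 0.518]
contact_force: [-3.8, 3.8, 11.4]
opening: 0.266
```

Call:
play_rows([
  [[0.03, 0.002, 0], [0, 0, 0], 255],
  [[0.03, 0.002, 0], [0, 0, 0], 255],
  [[0.03, 0.002, 0], [0, 0, 0], 255],
  [[0, 0, 0], [0, 0, 0], 255],
])

```text
clock: 11.7
tool_pos: [0.6532, 0.0811, 0.093]
eef_rot: [0.503, 0.541, -0.458, 0.494]
contact_force: [-5.0, -1.1, 16.6]
opening: 0.27
```

```bash
python3 -c "
from h import *
stat([.654,.0827,.0865]);snap('scene','s8.png')
cv2.imwrite('pics/c9.png',cv2.resize(cv2.imread('pics/s8.png')[185:265,310:420],None,fx=7,fy=7,interpolation=cv2.INTER_CUBIC))"
```

```text
t 11.7 p [0.6532 0.0811 0.093 ] toolx [-0.0056  0.0921 -0.9957] ty yaw 4.29 F [-4.99 -1.09 16.56] op 0.27 q [ 0.11  0.99 -0.5   1.57  0.51  0.7  -0.51]
shift units [ 0.021  0.04  -0.163]
```

View pics/c9.png

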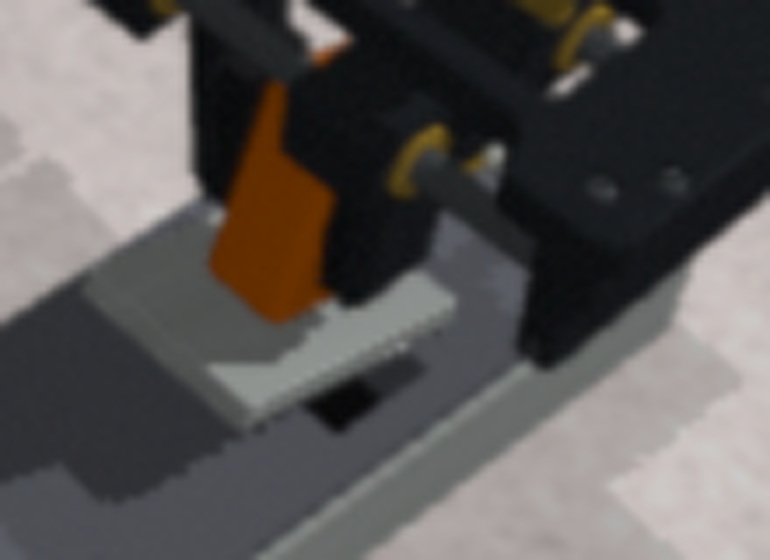

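```bash
python3 - <<'E'
from h import *
s=np.load('pics/s8.png.npz')
D=np.array([-.075,.997]); C=np.array([.659,.015])
def tx(x,y,z):
    p=onz(s,(x+.5)/7-.5+310,(y+.5)/7-.5+185,z)[:2]-C; return (p@D).round(4),(p@np.array([D[1],-D[0]])).round(4)
for z in (.048,.056): print(z,'rear-left top',tx(85,285,z),'rear-right top',tx(247,405,z),'front-right top',tx(455,297,z))
print('groove corner near-right',tx(345,430,.036),'far right',tx(425,367,.036))
E
```

```text
0.048 rear-left top (np.float64(0.0314), np.float64(-0.0302)) rear-right top (np.float64(0.0353), np.float64(0.0164)) front-right top (np.float64(0.0931), np.float64(0.0236))
0.056 rear-left top (np.float64(0.0262), np.float64(-0.0255)) rear-right top (np.float64(0.0301), np.float64(0.0203)) front-right top (np.float64(0.0868), np.float64(0.0274))
groove corner near-right (np.float64(0.055), np.float64(0.0288)) far right (np.float64(0.0818), np.float64(0.0277))
```

The sled centre is at about x = 60-62 mm on the track, so it needs to go roughly 8 mm further. I'll keep righting it and ease forward.

Call:
play_rows([
  [[0.03, 0.002, 0], [0, 0.06, 0.03], 255],
  [[0.03, 0.002, 0], [0, 0.06, 0], 255],
  [[0, 0, 0], [0, 0, 0], 255],
])

```text
clock: 12.05
tool_pos: [0.653, 0.0835, 0.0905]
eef_rot: [0.516, 0.556, -0.444, 0.478]
contact_force: [0.6, -0.5, -1.9]
opening: 0.268
```

Call:
play_rows([
  [[0.03, 0.002, 0], [0, 0.06, 0], 255],
  [[0, 0, 0], [0, 0.04, 0], 255],
  [[0, 0, 0], [0, 0, 0], 255],
])

```text
clock: 12.35
tool_pos: [0.6531, 0.0895, 0.0914]
eef_rot: [0.522, 0.563, -0.435, 0.47]
contact_force: [-0.8, 0.4, -2.8]
opening: 0.27
```

```bash
python3 -c "
from h import *
stat([.654,.0827,.0865]);snap('scene','s9.png')
cv2.imwrite('pics/c10.png',cv2.resize(cv2.imread('pics/s9.png')[185:265,310:420],None,fx=7,fy=7,interpolation=cv2.INTER_CUBIC))"
```

```text
t 12.35 p [0.6531 0.0895 0.0914] toolx [-0.0124  0.1795 -0.9837] ty yaw 4.33 F [-0.8   0.42 -2.76] op 0.27 q [ 0.17  1.01 -0.57  1.56  0.48  0.69 -0.46]
shift units [ 0.022 -0.169 -0.122]
```

View pics/c10.png

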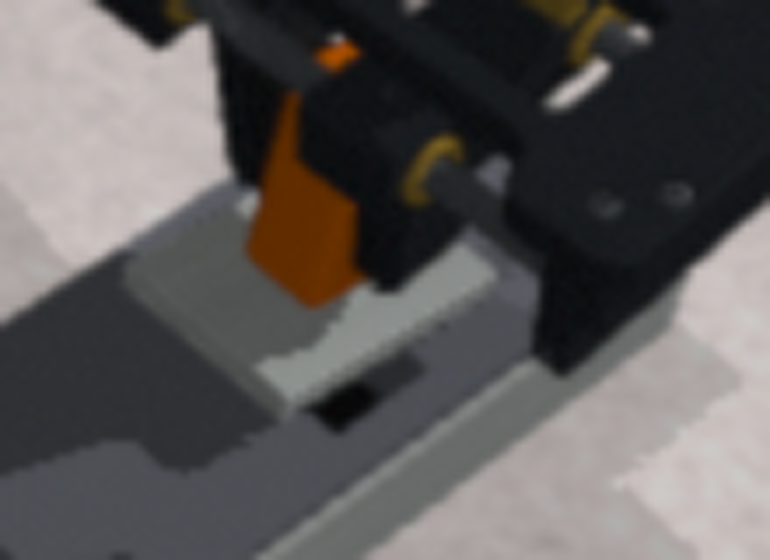

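```bash
python3 - <<'E'
from h import *
s=np.load('pics/s9.png.npz')
D=np.array([-.075,.997]); C=np.array([.659,.015])
def tx(x,y,z):
    p=onz(s,(x+.5)/7-.5+310,(y+.5)/7-.5+185,z)[:2]-C; return (p@D).round(4),(p@np.array([D[1],-D[0]])).round(4)
for z in (.049,): print(z,'rl',tx(125,280,z),'rr',tx(290,393,z),'fr',tx(495,263,z))
E
```

```text
0.049 rl (np.float64(0.0387), np.float64(-0.0251)) rr (np.float64(0.0442), np.float64(0.0204)) fr (np.float64(0.1069), np.float64(0.0229))
```

The key is hanging free in the groove with the sled nearly level, its centre about x = 75 mm and about 5 mm to go down. I'll ease back 4 mm and lower.

Call:
play_rows([
  [[0, 0, 0], [0, -0.05, 0], 255],
  [[0, 0, 0], [0, -0.05, -0.04], 255],
  [[0, 0, 0], [0, 0, -0.04], 255],
  [[0, 0, 0], [0, 0, 0], 255],
])

```text
clock: 12.8
tool_pos: [0.6531, 0.0852, 0.0882]
eef_rot: [0.522, 0.563, -0.435, 0.47]
contact_force: [-0.1, -0.1, -2.0]
opening: 0.272
```

Call:
play_rows([
  [[0, 0, 0], [0, 0, -0.03], 255],
  [[0, 0, 0], [0, 0, 0], 255],
])

```text
clock: 13.0
tool_pos: [0.6533, 0.0855, 0.0875]
eef_rot: [0.522, 0.563, -0.435, 0.47]
contact_force: [0.2, -0.3, -2.3]
opening: 0.272
```

```bash
python3 -c "
from h import *
stat([.654,.0827,.0865]);snap('scene','s10.png')
cv2.imwrite('pics/c11.png',cv2.resize(cv2.imread('pics/s10.png')[185:265,310:420],None,fx=7,fy=7,interpolation=cv2.INTER_CUBIC))"
```

```text
t 13.0 p [0.6533 0.0855 0.0875] toolx [-0.0117  0.1792 -0.9837] ty yaw 4.35 F [ 0.23 -0.31 -2.26] op 0.272 q [ 0.17  1.02 -0.57  1.56  0.48  0.68 -0.45]
shift units [ 0.017 -0.071 -0.024]
```

View pics/c11.png

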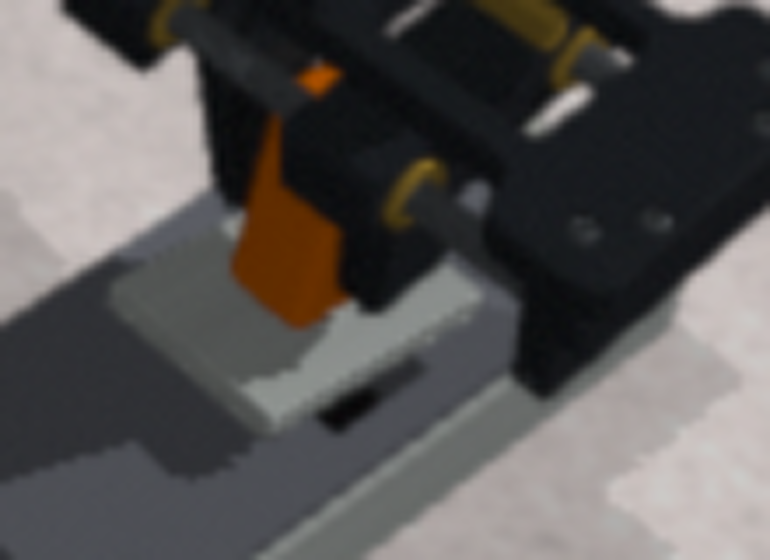

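Nearly flat now, with the key well inside the groove. I'll keep lowering gently until contact.

Call:
play_rows([
  [[0, 0, 0], [0, 0, -0.03], 255],
  [[0, 0, 0], [0, 0, 0], 255],
])

```text
clock: 13.25
tool_pos: [0.6534, 0.0854, 0.0872]
eef_rot: [0.523, 0.563, -0.435, 0.47]
contact_force: [-2.1, -2.6, 5.4]
opening: 0.268
```

Call:
play_rows([
  [[0, 0, 0], [0, 0, -0.03], 255],
  [[0, 0, 0], [0, 0, 0], 255],
])

```text
clock: 13.45
tool_pos: [0.6535, 0.0854, 0.0871]
eef_rot: [0.523, 0.563, -0.435, 0.47]
contact_force: [-3.2, -3.0, 11.7]
opening: 0.267
```

Call:
play_rows([
  [[0, 0, 0], [0, 0, -0.03], 255],
  [[0, 0, 0], [0, 0, 0], 255],
])

```text
clock: 13.65
tool_pos: [0.6535, 0.0849, 0.0865]
eef_rot: [0.523, 0.562, -0.435, 0.471]
contact_force: [-5.3, -5.8, 15.4]
opening: 0.27
```

```bash
python3 -c "
from h import *
stat([.654,.0827,.0865]);snap('scene','s11.png')
cv2.imwrite('pics/c12.png',cv2.resize(cv2.imread('pics/s11.png')[185:265,310:420],None,fx=7,fy=7,interpolation=cv2.INTER_CUBIC))"
```

```text
t 13.65 p [0.6535 0.0849 0.0865] toolx [-0.0108  0.1782 -0.9839] ty yaw 4.31 F [-5.3  -5.81 15.44] op 0.27 q [ 0.17  1.02 -0.57  1.57  0.48  0.68 -0.46]
shift units [ 0.012 -0.054  0.   ]
```

View pics/c12.png

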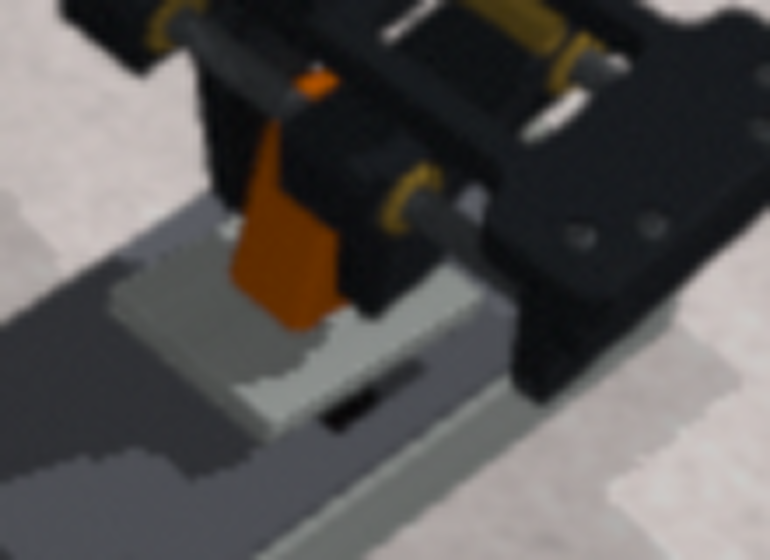

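The TCP height is 86.5 mm, as expected for seated, and the sled looks flat. I'll relax the press, then open.

Call:
play_rows([
  [[0, 0, 0], [0, 0, 0.05], 255],
  [[0, 0, 0], [0, 0, 0], 255],
  [[0, 0, 0], [0, 0, 0], 200],
  [[0, 0, 0], [0, 0, 0], 100],
  [[0, 0, 0], [0, 0, 0], 0],
], newtons=10)

```text
clock: 14.2
tool_pos: [0.6533, 0.0858, 0.0855]
eef_rot: [0.522, 0.563, -0.435, 0.47]
contact_force: [-1.1, -0.8, 0.1]
opening: 0.428
```

Call:
play_rows([
  [[0, 0, 0], [0, 0, 0], 0],
  [[0, 0, 0], [0, 0, 0], 0],
  [[0, 0, 0], [0, 0, 0], 0],
  [[0, 0, 0], [0, 0, 0], 0],
  [[0, 0, 0], [0, 0, 0], 0],
])

```text
clock: 14.7
tool_pos: [0.6533, 0.0854, 0.0857]
eef_rot: [0.522, 0.563, -0.435, 0.47]
contact_force: [-0.6, 0.5, -0.5]
opening: 0.885
```

```bash
python3 -c "
from h import *
stat([.654,.0827,.0865]);snap('scene','s12.png')
cv2.imwrite('pics/c13.png',cv2.resize(cv2.imread('pics/s12.png')[185:265,310:420],None,fx=7,fy=7,interpolation=cv2.INTER_CUBIC))"
```

```text
t 14.7 p [0.6533 0.0854 0.0857] toolx [-0.0119  0.179  -0.9838] ty yaw 4.35 F [-0.57  0.5  -0.48] op 0.885 q [ 0.17  1.02 -0.57  1.57  0.48  0.68 -0.46]
shift units [ 0.019 -0.067  0.02 ]
```

View pics/c13.png

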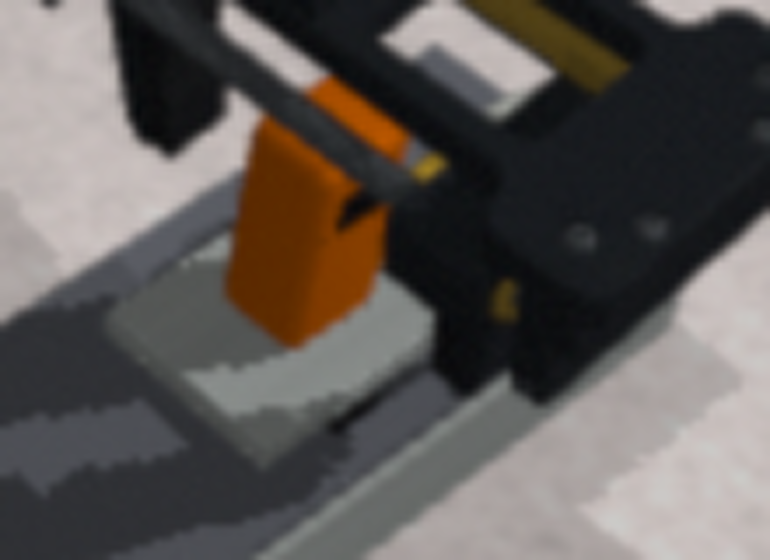

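The handle is upright, the sled is flat and the jaws are clear. I'll withdraw along the tool axis.

Call:
play_rows([
  [[0, 0, 0], [0, 0, 0], 0],
  [[0, 0, 0], [0, 0, 0], 0],
  [[0, 0, 0], [0, -0.05, 0.28], 0],
  [[0, 0, 0], [0, -0.09, 0.5], 0],
  [[0, 0, 0], [0.01, -0.13, 0.7], 0],
])

```text
clock: 15.25
tool_pos: [0.6528, 0.0745, 0.1452]
eef_rot: [0.522, 0.563, -0.435, 0.47]
contact_force: [0.2, -0.2, -0.4]
opening: 1.0
```

Call:
play_rows([
  [[0, 0, 0], [0.01, -0.14, 0.8], 0],
  [[0, 0, 0], [0.01, -0.14, 0.8], 0],
  [[-0.09, 0, 0], [0, -0.7, 0.3], 0],
  [[-0.09, 0, 0], [0, -1, 0], 0],
  [[0, 0, 0], [0, -1, 0], 0],
])

```text
clock: 15.75
tool_pos: [0.6551, -0.0407, 0.2237]
eef_rot: [0.477, 0.522, -0.481, 0.518]
contact_force: [1.0, 0.2, 0.7]
opening: 0.998
```

Call:
play_rows([
  [[0, 0, 0], [0, -1, 0], 0],
  [[0, 0, 0], [0, -1, 0], 0],
  [[0, 0, 0], [0, -1, 0], 0],
  [[0, 0, 0], [0, -1, 0], 0],
  [[0, 0, 0], [0, 0, 0], 0],
])

```text
clock: 16.25
tool_pos: [0.6532, -0.2143, 0.2211]
eef_rot: [0.479, 0.517, -0.488, 0.514]
contact_force: [-0.3, -1.0, -0.7]
opening: 1.003
```

```bash
python3 -c "
from h import *
stat();snap('scene','s13.png');snap('top','t13.png')
cv2.imwrite('pics/c14.png',cv2.resize(cv2.imread('pics/s13.png')[175:265,300:420],None,fx=6.5,fy=6.5,interpolation=cv2.INTER_CUBIC))"
```

```text
t 16.25 p [ 0.6532 -0.2143  0.2211] toolx [-0.0122 -0.0065 -0.9999] ty yaw 3.64 F [-0.28 -1.02 -0.72] op 1.003 q [ 0.52  0.87 -0.57  1.38  0.5   1.05 -0.08]
```

View pics/c14.png

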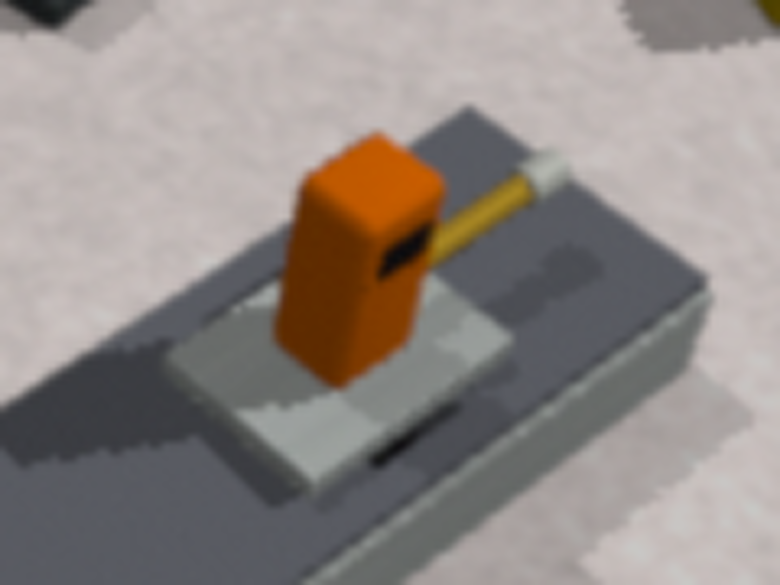

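View pics/t13.png

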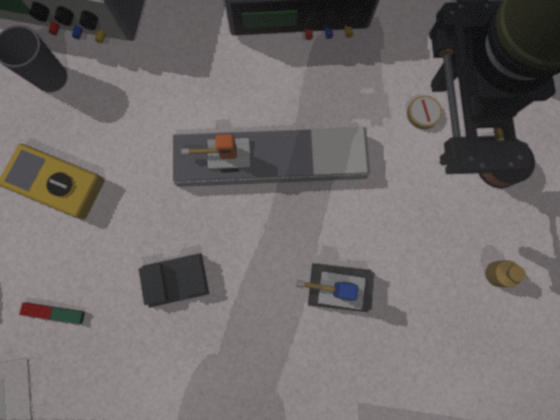

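The top view shows the probe at the groove and the blue probe still in its stand. But in the scene view the handle leans slightly and there's a shadow under the sled's rear, so flatness needs measuring by triangulation.

```bash
python3 - <<'E'
from h import *
a=cv2.imread('pics/t13.png'); cv2.imwrite('pics/c15.png',cv2.resize(a[115:195,160:270],None,fx=7,fy=7,interpolation=cv2.INTER_CUBIC))
s=np.load('pics/s13.png.npz')
# vertical direction in image at probe: project vertical handle edges
b=np.array([.6537,.0848,.044]);t=b+[0,0,.058]
pb,pt=np.array(proj(s,b)),np.array(proj(s,t)); print('expected vertical in crop', ((pt-pb)*6.5).round(1))
print('handle centre base/top expected crop',((pb-[300,175])*6.5).round(), ((pt-[300,175])*6.5).round())
E
```

```text
expected vertical in crop [  35.  -168.8]
handle centre base/top expected crop [343. 336.] [378. 167.]
```

View pics/c15.png

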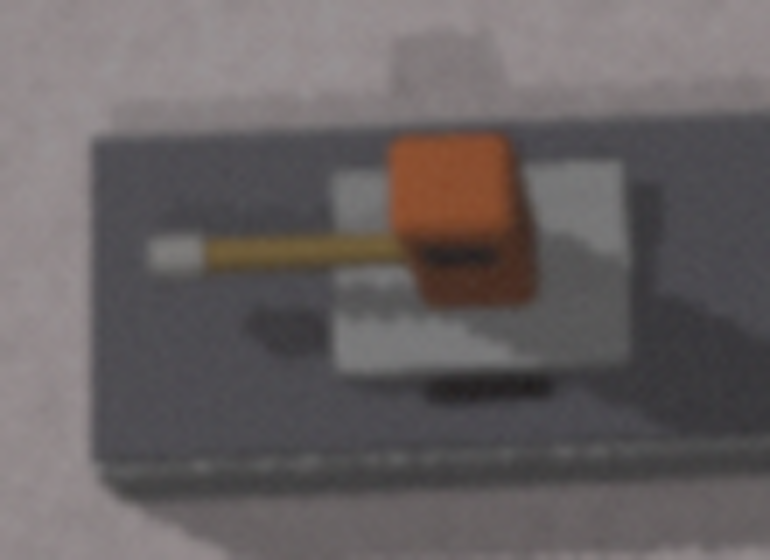

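```bash
python3 - <<'E'
from h import *
S=np.load('pics/s13.png.npz');T=np.load('pics/t13.png.npz')
def c2(p): return ((p[0]+.5)/6.5-.5+300,(p[1]+.5)/6.5-.5+175)
def c1(p): return ((p[0]+.5)/7-.5+160,(p[1]+.5)/7-.5+115)
D=np.array([-.075,.997]); C=np.array([.659,.015])
def tri(a,b):
    o1,d1=ray(S,*a);o2,d2=ray(T,*b)
    A=np.stack([d1,-d2],1); t=np.linalg.lstsq(A,o2-o1,rcond=None)[0]
    p,q=o1+d1*t[0],o2+d2*t[1]; m=(p+q)/2; e=m[:2]-C
    return m.round(4),'track xy',(e@D).round(4),(e@[-D[1],D[0]]).round(4),'gap',np.linalg.norm(p-q).round(4)
for n,a,b in [('top c',(375,185),(452,186)),('sled front-right(robot side)',(0,0),(0,0)),
 ('sled rear right(far x)',(315,483),(625,163)),('sled rear-left',(168,352),(630,360)),('sled front-right',(512,338),(333,172)),
 ('tip',(548,170),(175,255)),
 ('track corner',(470,107),(98,460)),('track corner2',(708,283),(95,142))]:
    if a!=(0,0): print(n,*tri(c2(a),c1(b)))
s=T
for nm,p in [('base',[.6537,.0848,.044]),('top',[.6537,.0848,.102])]:
    u,v=proj(T,p); print(nm,((u-160)*7),((v-115)*7))
E
```

```text
top c [0.6549 0.0835 0.0991] track xy 0.0686 -0.001 gap 0.0013
sled rear right(far x) [0.6822 0.0507 0.0431] track xy 0.0339 -0.0258 gap 0.0006
sled rear-left [0.633  0.0473 0.044 ] track xy 0.0341 0.0235 gap 0.0009
sled front-right [0.6766 0.1194 0.044 ] track xy 0.1028 -0.0254 gap 0.0025
tip [0.6499 0.1523 0.0603] track xy 0.1376 -0.0013 gap 0.0008
track corner [0.6066 0.1728 0.0361] track xy 0.1613 0.0404 gap 0.0009
track corner2 [0.686  0.1797 0.0345] track xy 0.1621 -0.0392 gap 0.0015
base 474.32949402476345 269.0895377729794
top 443.73884692400475 185.17329014149348
```

Triangulation puts the sled corners at z = 43-44 mm (44 is flat and seated), the sled centred at track x ≈ 68.5 mm, and the handle upright. The shadow was misleading. I'll hand it in.

```bash
python3 -c "
from h import *
print(r.finish_job()); stat()"
```

```text
the job is handed in; nothing more can be done
None
the job is handed in; nothing more can be done
```

The orange probe is seated in the groove, flat on the track and released. I lifted it from its stand, set it key down on the white end, and slid it along to the groove without lifting it. I handed the job in at about 16 s.

**One problem on the way:** friction tipped the probe about 11–13° nose-down in the jaws, and its key caught on the near edge of the groove. The tool force there reached about 28 N. I eased the pressure, tilted the tool to bring the probe upright, and the key cleared the edge. I then moved back about 4 mm inside the groove and lowered it until the sled rested on the track.

**Last checks:**
- **Seating:** triangulation puts three sled corners at 43–44 mm high (44 mm is seated).
- **Position:** the sled is centred at about 68.5 mm along the track (groove centre 70 mm), and the handle is upright.
- **Surroundings:** the blue probe looked unmoved in its stand, and the gripper was open and clear with about zero force.
- **Disagreements:** the handle top measured about 3 mm low, and the rod tip about 2 mm high. A shadow beside the sled first suggested a tilt, which the corner heights ruled out.

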